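# Load the desk supplies carousel

### The job

Put the loose USB stick into the blue compartment of the desk carousel and the loose binder clip into its yellow compartment, in either order. The cover is open only at its cut-out, so before each one turn the drum by the upright crank peg until the right compartment lies under the cut-out, then set the thing down inside. Do not shift or knock over the hole punch, the pen pot, the stapler or the tape dispenser.

Things in the scene. Friction and masses are not known exactly. Their poses are not given: they have to be found in the camera images.
- carousel_base: fixed grey foot and cover of the carousel. Origin on the drum's vertical axis at desk height; -x points to the cut-out, +x to the bracket behind (44 mm wide, out to 144 mm from the axis, 75 mm high), which holds the flat cover: a disc 220 mm across, 66 to 70 mm above the desk. Foot 244 mm across. Only the crank and the bracket's top stand above the cover
- window (a point): middle of the cover's cut-out, 80 mm from the axis, at the cover's upper face (70 mm above the desk). The cut-out is a sector 64 degrees wide, centred on this point, from 36 mm from the axis out past the rim; it is the only opening
- carousel (a joint): angle of the drum, counterclockwise from above positive, several turns free either way; 0 with yellow centred under the cut-out, -2.513 (or 3.770) with blue. Friction only (0.05 N m), no detents: stays where left. Five equal compartments, floor and outer wall coloured (the walls show outside the cover); counterclockwise from above: yellow, red, blue, white, green
- crank_peg (a point): point of the crank's upright aluminium peg (round, 14 mm thick, from 82 to 114 mm above the desk) at 100 mm height. Fixed 40 mm from the drum's axis on a flat black arm (74 to 82 mm high); goes round with the drum, 108 degrees from the middles of both yellow and blue (between white and green). A grip from above can lead it round its circle at constant orientation
- yellow_slot (a point): middle of the yellow compartment's floor, 80 mm from the axis, 14 mm above the desk; moves with the drum. Straight below the window point when the compartment is under the cut-out. Compartment: 72-degree sector from the centre column (18 mm radius) to the outer wall (112 to 119 mm from the axis, top at 64 mm); dividers 3 mm thick, top at 60 mm
- blue_slot (a point): middle of the blue compartment's floor, 80 mm from the axis, 14 mm above the desk; moves with the drum; otherwise as the yellow one
- yellow_start (a point): point on the drum's axis at floor height; its x axis runs outward along the clockwise divider of the yellow compartment (the clockwise one seen from above), y points counterclockwise, z up; a thing in that compartment has positive y here
- yellow_stop (a point): point on the drum's axis at floor height; its x axis runs outward along the counterclockwise divider of the yellow compartment (the counterclockwise one seen from above), y points counterclockwise, z up; a thing in that compartment has negative y here
- blue_start (a point): point on the drum's axis at floor height; its x axis runs outward along the clockwise divider of the blue compartment (the clockwise one seen from above), y points counterclockwise, z up; a thing in that compartment has positive y here
- blue_stop (a point): point on the drum's axis at floor height; its x axis runs outward along the counterclockwise divider of the blue compartment (the counterclockwise one seen from above), y points counterclockwise, z up; a thing in that compartment has negative y here
- usb_stick: black USB stick with a bright plug, lying flat on the desk, 16 x 53 x 8 mm, 10 to 18 g; origin at the centre of its underside, y along its length, z up. Either it or the clip is on the robot's left, the other on its right
- binder_clip: black binder clip with two bright wire handles up, standing on the desk, 32 (x) x 23 (y) x 43 mm with handles, 12 to 21 g; origin at the centre of its underside, z up. Its solid body is a prism along x, 21 mm high, that narrows upward in y; grip its flat ends (x = -16 and +16 mm), at most 20 mm above its underside; the handles are no grip
- hole_punch: bystander: dark red and black hole punch, 107 x 112 x 76 mm, origin at the centre of its underside; stands beside the binder clip in the clip's -x direction, about 125 mm between their middles
- stapler: bystander: dark red stapler, 36 x 144 x 50 mm, origin at the centre of its underside, y along its length; it lies beside the USB stick, about parallel to it, centre lines about 65 mm apart, in the stick's +x direction
- tape_dispenser: bystander: black tape dispenser, 46 x 147 x 79 mm, origin at the centre of its underside, y along its length; stands beside the binder clip in the clip's +y direction, about 75 mm between their middles, its length about parallel to the clip's x
- pen_pot: bystander: grey pot with pens, 84 mm wide, 174 mm tall with the pens, origin at the centre of its underside; stands to the right of and behind the carousel

How it is judged:
At the end, for the whole second after the job is handed in: The USB stick rests in the blue compartment and the binder clip in the yellow one: the origin of each at least 4 mm inside both dividers, less than 115 mm from the drum's axis and between 8 and 62 mm above the desk, at rest; the drum stands still at any angle (y of usb_stick in the frame of blue_start above 0.004 m and y of usb_stick in the frame of blue_stop below -0.004 m and horizontal distance between each of usb_stick, binder_clip and carousel_base below 0.115 m and height (world z) of usb_stick between 0.008 and 0.062 m and linear speed of each of usb_stick, binder_clip below 0.02 m/s and y of binder_clip in the frame of yellow_start above 0.004 m and y of binder_clip in the frame of yellow_stop below -0.004 m and height (world z) of binder_clip between 0.008 and 0.062 m and velocity of joint carousel between -0.1 and 0.1 rad/s); the robot touches nothing.
It fails at once if the hole punch is shifted by more than 20 mm or tipped by more than 20 degrees (distance of hole_punch from where it was at the start of the episode above 0.02 m or angle between hole_punch's own z axis and vertical above 0.35 rad).
It fails at once if the pot of pens is shifted by more than 20 mm or tipped by more than 20 degrees (distance of pen_pot from where it was at the start of the episode above 0.02 m or angle between pen_pot's own z axis and vertical above 0.35 rad).
It fails at once if the stapler is shifted by more than 20 mm or tipped by more than 20 degrees (distance of stapler from where it was at the start of the episode above 0.02 m or angle between stapler's own z axis and vertical above 0.35 rad).
It fails at once if the tape dispenser is shifted by more than 20 mm or tipped by more than 20 degrees (distance of tape_dispenser from where it was at the start of the episode above 0.02 m or angle between tape_dispenser's own z axis and vertical above 0.35 rad).
It also fails if it takes over 72 s, if anything falls off the work surface, if the arm or the gripper's body presses on something with over 40 N, if the wrist force passes 120 N, or if a joint passes its speed limit or range.

### The arm

A 7-joint arm with a two-finger parallel gripper is mounted at the origin on a cart in front of the work surface, level with it; the furniture and walls round the work are solid. World frame = base frame: x ahead of the robot, y to its left, z up, the work surface at z = 0. Lengths are in m, angles in rad, forces in N, time in s.
With the tool pointing down it reaches from about 0.425 to 0.875 m from the base axis. Payload 4.7 kg.
Tool frame: the origin (TCP) lies midway between the tips of the shut fingers; the grasp point (between the pads) lies behind it (bot.grip_depth is the z of the grasp point in the tool frame, in m); z points along the fingers, y is the line along which they close (so a half turn about z gives the same grasp; the last joint's range is limited). The gripper opens to 87 mm and grips with 3 to 60 N. Pads are 19 mm wide; open, the fingers measure 117 mm over their backs; the gripper's body (75 mm by 190 mm) begins 51 mm behind the grasp point.
Start: joints at [1.177, 0.321, -0.07, 1.45, 0.023, 1.371, -0.057], TCP at [0.258, -0.597, 0.223] pointing down, gripper open.
Joint ranges: [-2.86, 2.86], [-0.3, 2.09], [-1.38, 1.24], [0.06, 2.45], [-1.56, 4.7], [0.09, 2.05], [-2.69, 2.69]. Speed limits (rad/s): [2.57, 2.57, 3.14, 3.14, 3.14, 3.14, 3.14].

### API

Orientations are given as a unit quaternion [w, x, y, z].
In Python, from plant import bot gives the robot as it stands.
- The arm moves only by the shell command python3 -m inch 'ROWS'. ROWS is JSON, a list of rows, each a list of 3 entries, a list of its own where there are three numbers: the shift along the tool's x, y, z in m, then the turn about the tool's z in degrees, then the closure, from 0 (fully open) to 1 (shut). In form: [[[dx, dy, dz], twist, hand], ...]. A call has 1 to 10 rows; each row is the pose to reach, as a shift and turn from the pose commanded when the call began, along the tool's axes at that moment; what a row does not reach only later rows make up. A row lasts 1/12 s, in which the tool goes at most 41.7 mm and 7.16 degrees, less where a joint would pass 70% of its speed; a pose out of reach is approached as far as the arm can. A call with a gripper value outside its range is refused whole. The fingers move at their own pace and stop on an object; the grip force is fixed at half the most. Time passes only in rows, so rows that repeat a pose let the fingers close. It gives the time, the measured TCP pose, the force, the opening and the grip force at its end, in the units of the state.
- bot.read_state(): the state, without advancing time (a new reading comes with each control period).
- bot.grab_frame(name): name is "scene" or "top" or "wrist"; returns a dict with "pixels" (420x560x3 uint8, red, green, blue), "mtx" (3x3 intrinsics, pixels), "k1" (the pictures are not rectified: a ray, as slopes to the right and down, at radius r is drawn at 1 + k1 r^2 times it, then the intrinsics apply), "extrinsics" (4x4, takes a point from camera to world coordinates). Camera axes: x right, y down, z forward; pixel columns grow to the right and rows downward; lengths in m; the calibration is good to about 2 mm. A picture is of the moment at which its call begins. There is no depth.
- bot.hand_in(): hands the job in; it is judged then, once.
The state is a dict: "clock": time; "qpos": joint angles; "dq": joint speeds; "joint_efforts": joint torques, N m; "eef_pos": TCP position; "ee_rot": TCP orientation; "contact_force": force on the tool from outside, world axes, zero at the start; "wrist_torque": the same for the moment, N m; "width": finger opening in m; "grip_force": force on a finger pad.
Only numpy, scipy, OpenCV 4.12 (cv2) and the standard library are available. Lean on these libraries where they do the work, as an engineer would, in place of code of your own. Each camera call takes 0.05 s, during which the arm holds its last target. There are 200 camera calls.

## Working session

There is one attempt and no reset: what is moved stays moved. The work goes in short steps, Python scripts to look and compute and a shell command to move; the robot and the scene stay as the last step left them, time stands still between calls to the robot, and variables do not carry over. Pictures are saved under pics/ and viewed, at most 12 in all, crops included, and the job is handed in when it is done.

```bash
mkdir -p pics; ls
cat > h.py <<'E'
import numpy as np, cv2, json
from plant import bot
def snap(n,f):
    d=bot.grab_frame(n); cv2.imwrite(f'pics/{f}.png',d['pixels'][:,:,::-1])
    np.savez(f'pics/{f}.npz',mtx=d['mtx'],k1=d['k1'],T=d['extrinsics']); return d
def ray(f,u,v):
    d=np.load(f'pics/{f}.npz'); k=float(d['k1'])
    p=cv2.undistortPoints(np.array([[[u,v]]],float),d['mtx'],np.array([k,0,0,0.]))[0,0]
    T=d['T']; r=T[:3,:3]@np.array([p[0],p[1],1]); return T[:3,3],r
def atz(f,u,v,z):
    o,r=ray(f,u,v); return (o+r*(z-o[2])/r[2])
def tri(*obs):
    A=np.zeros((3,3));b=np.zeros(3)
    for f,u,v in obs:
        o,r=ray(f,u,v); r=r/np.linalg.norm(r); P=np.eye(3)-np.outer(r,r); A+=P;b+=P@o
    x=np.linalg.solve(A,b); return x
def proj(f,X):
    d=np.load(f'pics/{f}.npz'); T=np.linalg.inv(d['T']); 
    return cv2.projectPoints(np.array([X],float),cv2.Rodrigues(T[:3,:3])[0],T[:3,3],d['mtx'],np.array([float(d['k1']),0,0,0]))[0][0,0]
E
python3 - <<'E'
from h import *
for n in('scene','top'):
    d=snap(n,n+'0'); print(n,d['k1'],d['extrinsics'].round(3).tolist())
a=cv2.imread('pics/top0.png');cv2.imwrite('pics/top0b.png',cv2.resize(a,(800,600),interpolation=cv2.INTER_CUBIC))
s=bot.read_state();print(s['clock'],s['eef_pos'],s['ee_rot'],s['width'],bot.grip_depth)
E
```

```text
pics
scene 5.1751520992150185e-05 [[-0.789, -0.387, 0.478, -0.194], [-0.615, 0.506, -0.605, 0.817], [-0.007, -0.771, -0.636, 1.036], [0.0, 0.0, 0.0, 1.0]]
top -0.006023572751884646 [[-0.024, -0.995, 0.095, 0.383], [-1.0, 0.024, -0.001, -0.049], [-0.001, -0.095, -0.995, 1.333], [0.0, 0.0, 0.0, 1.0]]
0.1 [ 0.25753257 -0.59625437  0.22155367] [-8.58498863e-04  9.79283965e-01  2.02489820e-01 -2.28836456e-04] 0.08702969963111386 -0.0187
```

View pics/top0b.png

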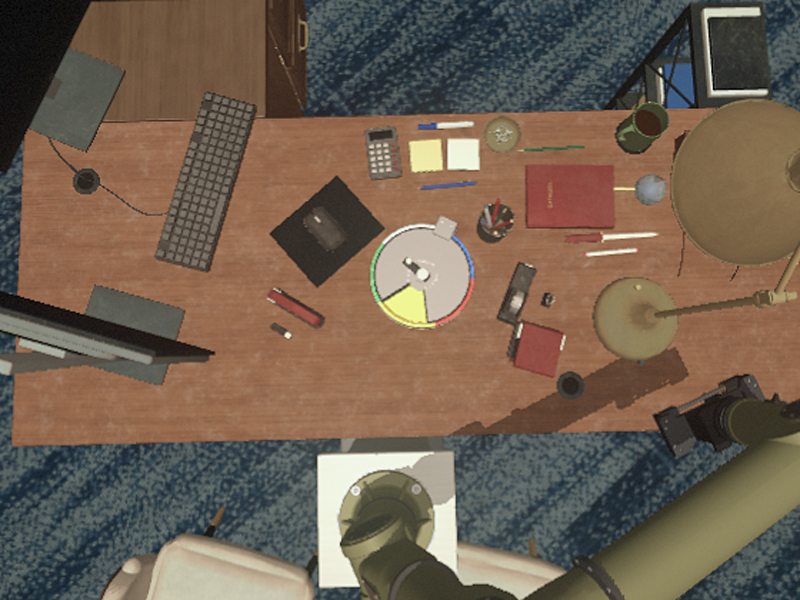

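View pics/scene0.png

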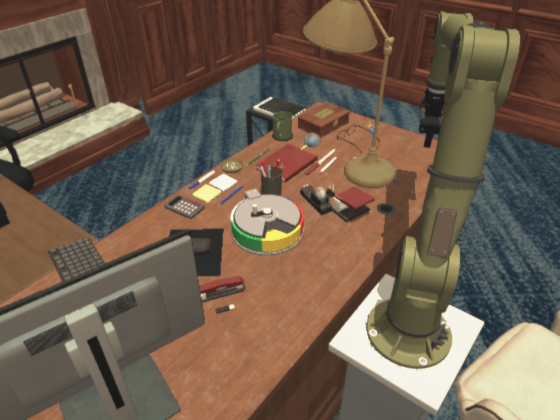

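The top view (800x600 enlargement) shows the carousel at (422,276) with yellow under the cut-out and the crank peg near (423,274) or (408,262). The USB stick is at (281,331) with the stapler at (295,308). The clip is at (549,299), between the tape dispenser (517,293) and a lamp foot (635,318), and the hole punch is at (539,348).

Run:
```python
from h import *
P={'car':(422,276,.07),'usbA':(271,325,.008),'usbB':(291,337,.008),'clip':(549,299,.03),'tape':(517,293,.05),'punch':(539,348,.05),'lampfoot':(635,318,.02),'bracket':(447,228,.075),'pot':(495,222,.1),'stapA':(270,293,.04),'stapB':(320,323,.04)}
for k,(u,v,z) in P.items(): print(k,atz('top0',u*.7,v*.7,z).round(3))
a=cv2.imread('pics/top0.png')
b=np.hstack([cv2.resize(a[y-30:y+30,x-30:x+30],(390,390),interpolation=cv2.INTER_CUBIC) for x,y in((295,193),(384,209))])
cv2.imwrite('pics/c1.png',b)
```

```text
car [ 0.556 -0.095  0.07 ]
usbA [0.456 0.264 0.008]
usbB [0.426 0.217 0.008]
clip [ 0.5   -0.393  0.03 ]
tape [ 0.513 -0.314  0.05 ]
punch [ 0.386 -0.359  0.05 ]
lampfoot [ 0.451 -0.596  0.02 ]
bracket [ 0.665 -0.155  0.075]
pot [ 0.67  -0.261  0.1  ]
stapA [0.529 0.259 0.04 ]
stapB [0.456 0.143 0.04 ]
```

View pics/c1.png

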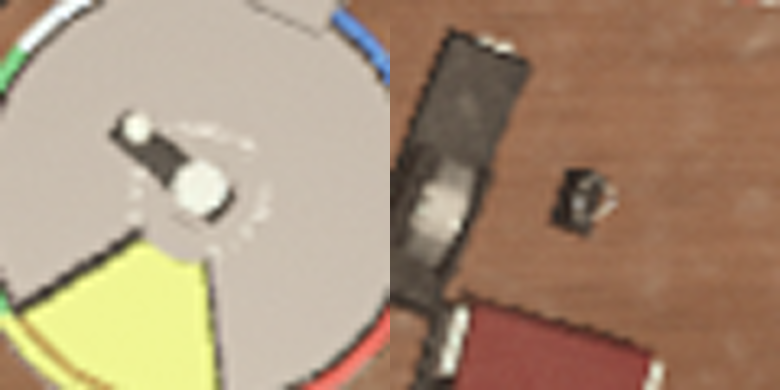

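```bash
cat >> h.py <<'E'
def go(X,yang=None):
    "rows shift for world TCP X, tool y at world angle yang deg (nearest half turn)"
    s=bot.read_state(); w,x,y,z=s['ee_rot']
    from scipy.spatial.transform import Rotation as R
    M=R.from_quat([x,y,z,w]).as_matrix(); d=M.T@(np.array(X)-s['eef_pos'])
    ya=np.degrees(np.arctan2(M[1,1],M[0,1])); tw=0 if yang is None else -((yang-ya+90)%180-90)
    print('t%.2f'%s['clock'],'shift',(d).round(4).tolist(),'twist %.1f'%tw,'ya %.1f'%ya,'w %.4f'%s['width'],'F',np.round(s['contact_force'],1),'q7 %.2f'%s['qpos'][6])
E
python3 - <<'E'
from h import *
a=atz('top0',295.8,191.9,.08);b=atz('top0',285.8,182.5,.114);d=b-a
print(a,b,np.hypot(d[0],d[1]),np.degrees(np.arctan2(d[1],d[0])))
go([.34,-.40,.25],-13);go([.49,-.393,.22],-13)
E
```

```text
[ 0.55857201 -0.09612912  0.08      ] [ 0.58449776 -0.06413821  0.114     ] 0.04117720538140135 50.97835354317351
t0.10 shift [0.1535, -0.1475, -0.0282] twist -53.6 ya -66.6 w 0.0870 F [-0.6 -0.8 -0.4] q7 -0.06
t0.10 shift [0.294, -0.0944, 0.0017] twist -53.6 ya -66.6 w 0.0870 F [-0.6 -0.8 -0.4] q7 -0.06
```

```bash
python3 -m inch '[[[0.15,-0.147,-0.028],-20,0],[[0.15,-0.147,-0.028],-35,0],[[0.15,-0.147,-0.028],-53,0],[[0.15,-0.147,-0.028],-53,0],[[0.15,-0.147,-0.028],-53,0],[[0.15,-0.147,-0.028],-53,0],[[0.29,-0.095,0.0],-53,0],[[0.29,-0.095,0.0],-53,0],[[0.29,-0.095,0.0],-53,0],[[0.29,-0.095,0.0],-53,0]]'
python3 - <<'E'
from h import *
snap('wrist','w1');go([.49,-.393,.22],-13)
for X in([.5,-.393,.03],[.39,-.36,.05]):print(proj('w1',X))
E
```

```text
clock: 0.93
eef_pos: [0.4897, -0.3925, 0.2212]
ee_rot: [-0.0, 0.785, 0.619, 0.001]
contact_force: [0.9, -0.0, 0.6]
width: 0.087
grip_force: 0.0
t0.98 shift [-0.0037, -0.0031, -0.0005] twist -0.2 ya -13.2 w 0.0872 F [2.9 1.7 0.2] q7 0.33
[286.30030324 183.51232264]
[164.52443646 180.81674963]
```

View pics/w1.png

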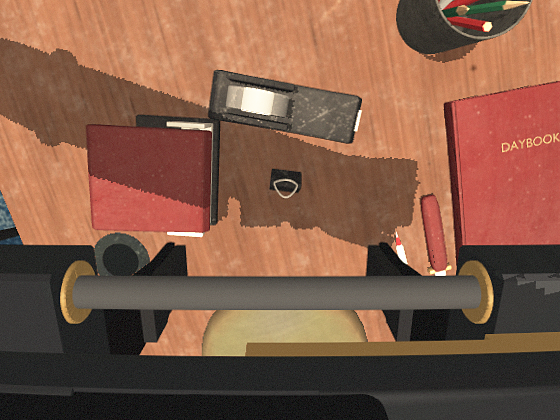

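The wrist view shows the clip's body spanning columns 270–302 and rows 169–193, with its handle near (286,187). The punch's right edge is at column 217 and the tape dispenser's lower edge is around row 140. I'll go lower for a second view.

```bash
python3 -m inch '[[[0,0,0.04],0,0.3],[[0,0,0.08],0,0.4],[[0,0,0.08],0,0.4],[[0,0,0.08],0,0.4]]'
python3 - <<'E'
from h import *
d=snap('wrist','w2');print(d['extrinsics'][:3,3].round(3));go([.49,-.393,.22],-13)
u,v=proj('w2',[.5,-.393,.02]);print(u,v);u=int(u);v=int(v)
a=cv2.imread('pics/w1.png')[160:210,253:319];v0=max(0,v-50);b=d['pixels'][v0:v0+100,u-66:u+66,::-1];print(u-66,v0)
cv2.imwrite('pics/c2.png',np.vstack([cv2.resize(a,(396,300),interpolation=2),cv2.resize(b,(396,300),interpolation=2)]))
E
```

```text
clock: 1.32
eef_pos: [0.4843, -0.3935, 0.1403]
ee_rot: [-0.003, 0.786, 0.618, -0.001]
contact_force: [0.8, 0.4, 1.3]
width: 0.0677
grip_force: 0.0
[ 0.502 -0.326  0.303]
t1.37 shift [0.0026, 0.0034, -0.0768] twist -0.7 ya -13.7 w 0.0638 F [ 0.  -0.3  0.5] q7 0.32
295.94058322197543 197.40971631187398
229 147
```

View pics/c2.png

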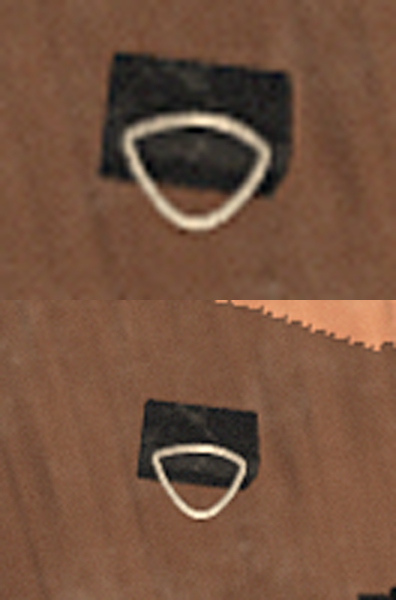

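Run:
```python
from h import *
A=[(113,55),(290,72),(103,178),(270,195),(197,115)];B=[(148,101),(258,113),(138,177),(245,188),(203,149)]
p=[];z0=[]
for (a,b),(c,d) in zip(A,B):
    x=tri(('w1',253+a/6,160+b/6),('w2',229+c/3,147+d/3)); y=atz('w2',229+c/3,147+d/3,0.0); print(x.round(4),y.round(4)); z0.append(y)
z0=np.array(z0);m=z0[:2].mean(0);e=z0[1]-z0[0];print(m,np.linalg.norm(e),ang:=np.degrees(np.arctan2(e[1],e[0])))
n=np.array([-e[1],e[0],0])/np.linalg.norm(e); c=m-n*.0115; print('centre',c, z0[:4].mean(0))
go([c[0],c[1],.06],ang);go([c[0],c[1],.01],ang)
```

```text
[ 0.4884 -0.3799  0.0012] [ 0.4886 -0.3801  0.    ]
[ 0.5176 -0.389   0.0079] [ 0.5181 -0.3907  0.    ]
[ 0.4803 -0.4029 -0.008 ] [ 0.4807 -0.4009  0.    ]
[ 5.097e-01 -4.112e-01  5.000e-04] [ 0.5098 -0.4113  0.    ]
[ 0.5009 -0.3836  0.0583] [ 0.5006 -0.3972  0.    ]
[ 0.50334692 -0.38537538  0.        ] 0.031285797423074704 -19.839422771707326
centre [ 0.49944399 -0.39619283  0.        ] [ 0.49929741 -0.39572909  0.        ]
t1.37 shift [0.0017, 0.0134, 0.0831] twist 6.2 ya -13.7 w 0.0638 F [ 0.  -0.3  0.5] q7 0.32
t1.37 shift [0.0017, 0.0135, 0.1331] twist 6.2 ya -13.7 w 0.0638 F [ 0.  -0.3  0.5] q7 0.32
```

```bash
python3 -m inch '[[[0.002,0.0135,0.04],6.2,0.4],[[0.002,0.0135,0.08],6.2,0.4],[[0.002,0.0135,0.08],6.2,0.4],[[0.002,0.0135,0.08],6.2,0.4],[[0.002,0.0135,0.08],6.2,0.4]]'
python3 - <<'E'
from h import *
go([.4994,-.396,.01],-19.8);go([.4994,-.396,.01],-19.8)
E
```

```text
clock: 1.78
eef_pos: [0.5016, -0.3974, 0.0664]
ee_rot: [0.003, 0.818, 0.575, 0.001]
contact_force: [0.7, 0.1, 1.0]
width: 0.0521
grip_force: 0.0
t1.78 shift [0.0007, -0.0028, 0.0563] twist -0.1 ya -19.9 w 0.0521 F [0.7 0.1 1. ] q7 0.18
t1.78 shift [0.0007, -0.0028, 0.0563] twist -0.1 ya -19.9 w 0.0521 F [0.7 0.1 1. ] q7 0.18
```

```bash
python3 -m inch '[[[0,-0.002,0.03],0,0.4],[[0,-0.002,0.052],0,0.4],[[0,-0.002,0.052],0,0.4],[[0,-0.002,0.052],0,0.4],[[0,-0.002,0.052],0,0.4],[[0,-0.002,0.052],0,0.4]]'
python3 - <<'E'
from h import *
go([.4994,-.396,.01],-19.8)
E
```

```text
clock: 2.28
eef_pos: [0.4999, -0.3965, 0.0138]
ee_rot: [0.002, 0.818, 0.575, 0.001]
contact_force: [0.3, -0.3, 0.8]
width: 0.0525
grip_force: 0.0
t2.28 shift [0.0003, -0.0006, 0.0038] twist -0.0 ya -19.8 w 0.0525 F [ 0.3 -0.3  0.8] q7 0.16
```

```bash
python3 -m inch '[[[0,0,0.004],0,0.4],[[0,0,0.004],0,0.7],[[0,0,0.004],0,1],[[0,0,0.004],0,1],[[0,0,0.004],0,1],[[0,0,0.004],0,1],[[0,0,0.004],0,1],[[0,0,0.004],0,1]]'; python3 -m inch '[[[0,0,0],0,1],[[0,0,-0.03],0,1],[[0,0,-0.07],0,1],[[0,0,-0.11],0,1],[[0,0,-0.11],0,1],[[0,0,-0.11],0,1]]'
```

```text
clock: 2.95
eef_pos: [0.4981, -0.3951, 0.0066]
ee_rot: [0.0, 0.818, 0.575, -0.0]
contact_force: [-0.7, 0.6, 0.3]
width: 0.0312
grip_force: 30.0
clock: 3.45
eef_pos: [0.4999, -0.3963, 0.12]
ee_rot: [0.003, 0.818, 0.575, 0.001]
contact_force: [-0.2, 0.5, -0.3]
width: 0.0315
grip_force: 30.0
```

Run:
```python
from h import *
go([.54,-.09,.22],61)
```

```text
t3.45 shift [0.3015, -0.0656, -0.1011] twist -80.8 ya -19.8 w 0.0315 F [-0.2  0.5 -0.3] q7 0.19
```

```bash
python3 -m inch '[[[0,0,-0.04],0,1],[[0,0,-0.08],0,1],[[0.03,-0.007,-0.1],-7,1],[[0.07,-0.015,-0.1],-14,1],[[0.11,-0.024,-0.1],-21,1],[[0.15,-0.033,-0.1],-28,1],[[0.19,-0.042,-0.1],-35,1],[[0.23,-0.05,-0.1],-42,1],[[0.27,-0.058,-0.1],-49,1],[[0.3,-0.065,-0.1],-56,1]]';  python3 -m inch '[[[0,0,0],-7,1],[[0,0,0],-14,1],[[0,0,0],-21,1],[[0,0,0],-25,1],[[0,0,0],-25,1],[[0,0,0],-25,1]]'
python3 - <<'E'
from h import *
d=snap('wrist','w3');go([.54,-.09,.22],61)
for X in([.487,-.057,.07],[.557,-.096,.07],[.584,-.064,.114],[.557,-.096,.07]):print(proj('w3',X))
E
```

```text
clock: 4.28
eef_pos: [0.538, -0.0865, 0.2151]
ee_rot: [-0.001, 0.449, 0.894, 0.0]
contact_force: [0.8, 0.0, 0.5]
width: 0.0313
grip_force: 30.0
clock: 4.78
eef_pos: [0.5379, -0.0908, 0.2152]
ee_rot: [-0.001, 0.25, 0.968, 0.0]
contact_force: [-1.0, -0.0, 0.5]
width: 0.0316
grip_force: 30.0
t4.83 shift [-0.0012, 0.0017, -0.0045] twist 0.0 ya 61.0 w 0.0317 F [0.4 0.1 0.4] q7 1.11
[283.06780204 124.26386755]
[282.35282658 217.23458498]
[336.39854251 243.20205643]
[282.35282658 217.23458498]
```

View pics/w3.png

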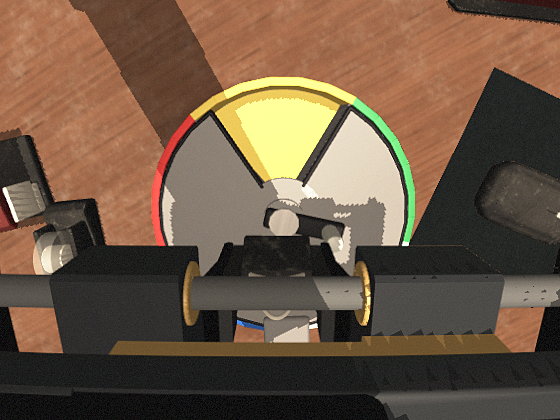

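The wrist view shows the cut-out edges, left (210,113)–(263,186) and right (350,107)–(303,186). The yellow wall runs from (193,118) to (353,103), so the drum is a few degrees off. The peg top is near (335,235) and the hub at (285,222).

Run:
```python
from h import *
L=[atz('w3',*p,.07)[:2] for p in((210,113),(263,186))];R=[atz('w3',*p,.07)[:2] for p in((350,107),(303,186))]
dl=L[1]-L[0];dr=R[1]-R[0]
t=np.linalg.solve(np.array([dl,-dr]).T,R[0]-L[0]);ax=L[0]+t[0]*dl;print('axis from edges',ax)
f=lambda v:np.degrees(np.arctan2(v[1],v[0]))
print('edge angs',f(-dl),f(-dr))
# circle of the yellow outer wall rim / cover fit
W=np.array([atz('w3',*p,.064)[:2] for p in((193,118),(277,78),(353,103),(152,212),(414,222),(163,160))])
A=np.c_[2*W,np.ones(len(W))];s=np.linalg.lstsq(A,(W**2).sum(1),rcond=None)[0];c=s[:2];print('rim centre',c,np.sqrt(s[2]+c@c))
for a in(c,np.array([.5575,-.096])):
    print('yellow walls',f(W[0]-a),f(W[2]-a),'mid cut',[f((P[0]-a)) for P in(L,R)])
print('hub',atz('w3',285,222,.085),atz('top0',295.8,191.9,.085))
print('bracket',atz('w3',288,322,.075))
```

```text
axis from edges [ 0.55733689 -0.09355611]
edge angs -173.79728490403966 121.51650985761162
rim centre [ 0.56072151 -0.0966692 ] 0.1184175428838695
yellow walls -168.1166247473741 121.42931183934708 mid cut [np.float64(-175.57946569171432), np.float64(122.16182222012638)]
yellow walls -167.4569639226636 120.22454455991021 mid cut [np.float64(-175.09428751936022), np.float64(120.92047154564712)]
hub [ 0.55780939 -0.09418553  0.085     ] [ 0.55787274 -0.09594054  0.085     ]
bracket [ 0.64886931 -0.1402412   0.075     ]
```

Run:
```python
from h import *
go([.484,-.061,.15],64)
```

```text
t4.83 shift [0.0617, -0.0001, 0.0656] twist -3.0 ya 61.0 w 0.0317 F [0.4 0.1 0.4] q7 1.11
```

```bash
python3 -m inch '[[[0.03,0,0],-3,1],[[0.062,0,0.02],-3,1],[[0.062,0,0.06],-3,1],[[0.062,0,0.09],-3,1],[[0.062,0,0.09],-3,1],[[0.062,0,0.09],-3,1]]'
python3 - <<'E'
from h import *
go([.484,-.061,.027],64)
E
```

```text
clock: 5.33
eef_pos: [0.4832, -0.0607, 0.1257]
ee_rot: [-0.002, 0.224, 0.975, 0.0]
contact_force: [0.0, -0.4, -0.4]
width: 0.0313
grip_force: 30.0
t5.33 shift [-0.0012, 0.0002, 0.0987] twist 0.1 ya 64.1 w 0.0313 F [ 0.  -0.4 -0.4] q7 1.14
```

```bash
python3 -m inch '[[[0,0,0.03],0,1],[[0,0,0.06],0,1],[[0,0,0.08],0,1],[[0,0,0.09],0,1],[[0,0,0.097],0,1],[[0,0,0.097],0,1],[[0,0,0.097],0,1]]'; python3 -m inch '[[[0,0,0.001],0,0.8],[[0,0,0.001],0,0.6],[[0,0,0.001],0,0.48],[[0,0,0.001],0,0.48],[[0,0,0.001],0,0.48],[[0,0,0.001],0,0.48]]'
```

```text
clock: 5.92
eef_pos: [0.4857, -0.0611, 0.0308]
ee_rot: [0.001, 0.224, 0.975, 0.0]
contact_force: [0.1, -0.1, -0.0]
width: 0.0312
grip_force: 30.0
clock: 6.42
eef_pos: [0.4844, -0.061, 0.0287]
ee_rot: [0.0, 0.224, 0.975, -0.0]
contact_force: [0.4, -0.1, -0.4]
width: 0.0442
grip_force: 0.0
```

```bash
python3 -m inch '[[[0,0,-0.03],0,0.48],[[0,0,-0.07],0,0.48],[[0,0,-0.11],0,0.48],[[0,0,-0.15],0,0.48],[[0,0,-0.17],0,0.48],[[0,0,-0.17],0,0.48]]'
python3 - <<'E'
from h import *
d=snap('wrist','w4');go([.5852,-.066,.16],0);print(d['extrinsics'][:3,3])
E
```

```text
clock: 6.92
eef_pos: [0.4876, -0.0612, 0.2041]
ee_rot: [0.005, 0.224, 0.975, -0.001]
contact_force: [0.2, 0.2, -0.3]
width: 0.045
grip_force: 0.0
t6.97 shift [-0.0911, 0.0388, 0.0417] twist 64.2 ya 64.2 w 0.0450 F [-0.9  0.5 -0. ] q7 1.19
[ 0.42231722 -0.03083073  0.36565853]
```

View pics/w4.png

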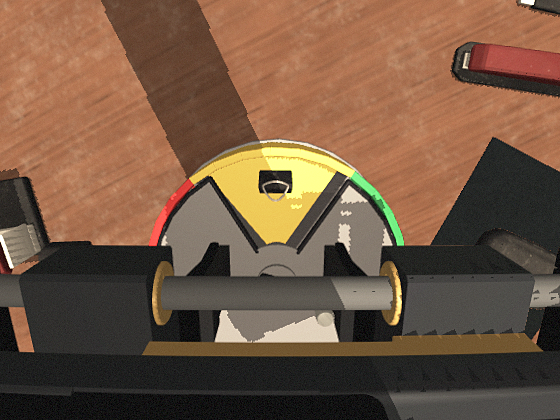

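The clip is standing in yellow at (275,182), clear of both dividers. The peg top is at about (324,319).

Run:
```python
from h import *
print(atz('w4',324,319,.114),tri(('top0',285.8,182.5),('w4',324,319)))
a=np.array([.5585,-.0955])
for z in(.114,):
  for p in(atz('w4',324,319,z),atz('top0',285.8,182.5,z)):
    d=p[:2]-a;print(np.hypot(*d),np.degrees(np.arctan2(d[1],d[0])))
go([.5855,-.0665,.16],0)
```

```text
[ 0.58349078 -0.06621765  0.114     ] [ 0.58433205 -0.06524281  0.11318191]
0.03849668998964869 49.521167235489294
0.04073628750078125 50.342533595469426
t6.97 shift [-0.0916, 0.0385, 0.0417] twist 64.2 ya 64.2 w 0.0450 F [-0.9  0.5 -0. ] q7 1.19
```

```bash
python3 -m inch '[[[-0.03,0.012,0],7,0.55],[[-0.06,0.025,0],14,0.55],[[-0.092,0.039,0],21,0.55],[[-0.092,0.039,0],28,0.55],[[-0.092,0.039,0],35,0.55],[[-0.092,0.039,0],42,0.55],[[-0.092,0.039,0.02],49,0.55],[[-0.092,0.039,0.04],56,0.55],[[-0.092,0.039,0.04],64.2,0.55],[[-0.092,0.039,0.04],64.2,0.55]]'
python3 -m inch '[[[0,0,0],0,0.55],[[0,0,0],0,0.55]]'
python3 - <<'E'
from h import *
go([.5845,-.0655,.088],0)
E
```

```text
clock: 7.8
eef_pos: [0.582, -0.0656, 0.155]
ee_rot: [-0.002, 0.708, 0.706, -0.002]
contact_force: [-0.0, -1.2, -0.4]
width: 0.0394
grip_force: 0.0
clock: 7.97
eef_pos: [0.5841, -0.0657, 0.1583]
ee_rot: [-0.0, 0.706, 0.708, -0.0]
contact_force: [-0.0, -0.1, 0.7]
width: 0.0392
grip_force: 0.0
t7.97 shift [0.0002, 0.0004, 0.0703] twist 0.2 ya 0.2 w 0.0392 F [-0.  -0.1  0.7] q7 -0.05
```

```bash
python3 -m inch '[[[0,0,0.03],0,0.55],[[0,0,0.055],0,0.55],[[0,0,0.069],0,0.55],[[0,0,0.069],0,0.55],[[0,0,0.069],0,0.55],[[0,0,0.069],0,0.8],[[0,0,0.069],0,1],[[0,0,0.069],0,1],[[0,0,0.069],0,1],[[0,0,0.069],0,1]]'
python3 - <<'E'
from h import *
go([.5845,-.0655,.088],0)
a=np.array([.5585,-.0955]);p0=np.array([.5845,-.0655]);
s=bot.read_state();p=s['eef_pos'][:2];d=p-a;print(p,np.hypot(*d),np.degrees(np.arctan2(d[1],d[0])))
print('rows [x=dy,y=dx] from start angle 49.5 stepping 7.5')
th=np.radians(49.5-7.5*np.arange(1,21));
X=.04*np.c_[np.sin(th)-np.sin(np.radians(49.5)),np.cos(th)-np.cos(np.radians(49.5))];print((X[:10]*1000).round(1).tolist());print(((X[10:]-X[9])*1000).round(1).tolist())
E
```

```text
clock: 8.8
eef_pos: [0.5844, -0.066, 0.0902]
ee_rot: [0.0, 0.707, 0.707, 0.0]
contact_force: [-7.0, 0.7, 3.7]
width: 0.0138
grip_force: 5.0
t8.80 shift [0.0005, 0.0001, 0.0022] twist -0.0 ya -0.0 w 0.0138 F [-7.   0.7  3.7] q7 -0.09
[ 0.5843873  -0.06596776] 0.03927220017301709 48.76292170118275
rows [x=dy,y=dx] from start angle 49.5 stepping 7.5
[[-3.7, 3.7], [-7.8, 7.0], [-12.3, 9.7], [-17.1, 11.7], [-22.1, 13.1], [-27.3, 13.9], [-32.5, 14.0], [-37.7, 13.4], [-42.8, 12.1], [-47.6, 10.1]]
[[-4.6, -2.6], [-8.8, -5.7], [-12.5, -9.3], [-15.7, -13.4], [-18.4, -17.9], [-20.5, -22.8], [-21.9, -27.8], [-22.7, -33.0], [-22.7, -38.2], [-22.1, -43.4]]
```

Gripped, with the fingers 13.8 mm apart on the 14 mm peg. Now I'll lead it round clockwise.

```bash
python3 -m inch '[[[0,0,0],0,1],[[-0.0037,0.0037,0],0,1],[[-0.0078,0.007,0],0,1],[[-0.0123,0.0097,0],0,1],[[-0.0171,0.0117,0],0,1],[[-0.0221,0.0131,0],0,1],[[-0.0273,0.0139,0],0,1],[[-0.0325,0.014,0],0,1],[[-0.0377,0.0134,0],0,1],[[-0.0377,0.0134,0],0,1]]'
python3 - <<'E'
from h import *
go([.5845,-.0655,.088],0)
a=np.array([.5585,-.0955]);s=bot.read_state();p=s['eef_pos'][:2];d=p-a;print(p,np.hypot(*d),np.degrees(np.arctan2(d[1],d[0])))
E
```

```text
clock: 9.63
eef_pos: [0.5979, -0.1008, 0.0897]
ee_rot: [-0.001, 0.707, 0.707, 0.002]
contact_force: [-0.2, 4.8, 1.4]
width: 0.0134
grip_force: 30.0
t9.63 shift [0.0353, -0.0134, 0.0019] twist -0.0 ya -0.0 w 0.0134 F [-0.2  4.8  1.4] q7 -0.03
[ 0.59788535 -0.10084902] 0.03974692161857562 -7.73416114694285
```

```bash
python3 -m inch '[[[-0.0051,-0.0013,0],0,1],[[-0.0099,-0.0033,0],0,1],[[-0.0145,-0.0059,0],0,1],[[-0.0187,-0.009,0],0,1],[[-0.0224,-0.0126,0],0,1],[[-0.0256,-0.0167,0],0,1],[[-0.0283,-0.0212,0],0,1],[[-0.0304,-0.0261,0],0,1],[[-0.0318,-0.0311,0],0,1],[[-0.0326,-0.0363,0],0,1]]'
python3 -m inch '[[[0,-0.0052,0],0,1],[[0.0006,-0.0104,0],0,1],[[0.0006,-0.0104,0],0,1],[[0.0006,-0.0104,0],0,1]]'
python3 - <<'E'
from h import *
go([.5845,-.0655,.088],0)
a=np.array([.5585,-.0955]);s=bot.read_state();p=s['eef_pos'][:2];d=p-a;print(p,np.hypot(*d),np.degrees(np.arctan2(d[1],d[0])))
E
```

```text
clock: 10.47
eef_pos: [0.5646, -0.1472, 0.0902]
ee_rot: [0.008, 0.709, 0.705, -0.001]
contact_force: [7.9, -19.7, -7.4]
width: 0.0099
grip_force: 31.2
clock: 10.8
eef_pos: [0.5483, -0.1499, 0.0902]
ee_rot: [0.005, 0.71, 0.704, -0.007]
contact_force: [-4.6, -22.9, 3.6]
width: 0.0012
grip_force: 12.6
t10.80 shift [0.0847, 0.0354, 0.0007] twist -0.5 ya -0.5 w 0.0012 F [ -4.6 -22.9   3.6] q7 0.06
[ 0.5483324  -0.14988133] 0.05532367228173988 -100.59023950074996
```

The peg slipped out of the grip partway. I'll look before going on.

Run:
```python
from h import *
d=snap('wrist','w5');e=snap('top','t5')
b=e['pixels'][140:240,240:370,::-1]
im=np.vstack([cv2.resize(d['pixels'][100:420,:,::-1],(560,320)),cv2.resize(b,(364,280),interpolation=2)[:, :] if 0 else cv2.copyMakeBorder(cv2.resize(b,(364,280),interpolation=2),0,0,0,196,0)])
cv2.imwrite('pics/c5.png',im)
```

```text
(no output)
```

View pics/c5.png

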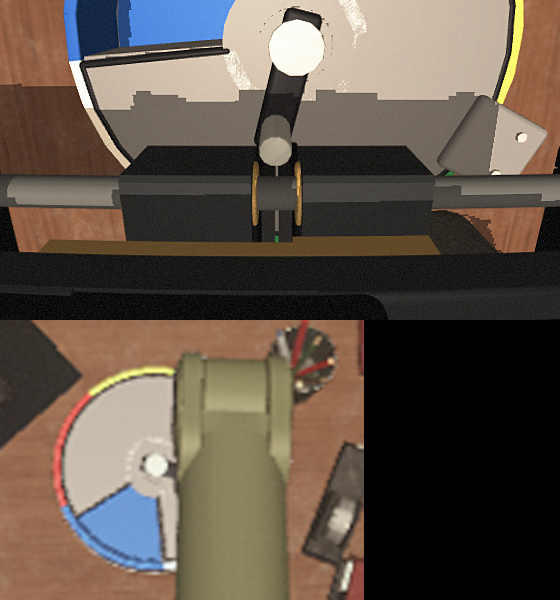

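The drum is nearly there: blue fills the cut-out. The peg has slid free of the shut fingers on their outer side. I'll lift straight up and measure the drum from above.

```bash
python3 -m inch '[[[-0.004,0,-0.01],0,1],[[-0.006,0,-0.04],0,1],[[-0.006,0,-0.08],0,1],[[-0.006,0,-0.12],0,1],[[-0.006,0,-0.12],0,1],[[-0.006,0,-0.12],0,1]]'
python3 - <<'E'
from h import *
go([.54,-.09,.22],61)
E
```

```text
clock: 11.4
eef_pos: [0.5527, -0.1419, 0.2125]
ee_rot: [0.003, 0.707, 0.707, 0.001]
contact_force: [0.3, 0.2, -0.5]
width: 0.0004
grip_force: 0.0
t11.40 shift [0.0519, -0.0127, -0.0076] twist -61.0 ya -0.0 w 0.0004 F [ 0.3  0.2 -0.5] q7 0.12
```

```bash
python3 -m inch '[[[0.03,-0.01,-0.008],-7,0],[[0.052,-0.013,-0.008],-14,0],[[0.052,-0.013,-0.008],-21,0],[[0.052,-0.013,-0.008],-28,0],[[0.052,-0.013,-0.008],-35,0],[[0.052,-0.013,-0.008],-42,0],[[0.052,-0.013,-0.008],-49,0],[[0.052,-0.013,-0.008],-56,0],[[0.052,-0.013,-0.008],-61,0],[[0.052,-0.013,-0.008],-61,0]]'
python3 - <<'E'
from h import *
d=snap('wrist','w6')
hs=cv2.cvtColor(d['pixels'],cv2.COLOR_RGB2HSV);m=(hs[...,0]>100)&(hs[...,0]<125)&(hs[...,1]>110)
m[240:]=0
ys,xs=np.nonzero(m);a=np.array([.5585,-.0955])
P=np.array([atz('w6',x,y,.064)[:2] for x,y in zip(xs,ys)])-a
r=np.hypot(*P.T);th=np.degrees(np.arctan2(P[:,1],P[:,0]))%360
k=(r>.112)&(r<.121);print('rim blue',k.sum(),np.percentile(th[k],[0,1,50,99,100]))
go([.43,.22,.2],-30)
E
```

```text
clock: 12.23
eef_pos: [0.537, -0.0895, 0.2158]
ee_rot: [-0.001, 0.25, 0.968, 0.0]
contact_force: [-0.2, -0.2, -0.1]
width: 0.059
grip_force: 0.0
rim blue 1594 [ 52.81547225 105.44451367 141.67574758 175.40917055 210.19830363]
t12.28 shift [0.2442, 0.2182, 0.0165] twist -89.1 ya 60.9 w 0.0632 F [-0.9 -0.   0.1] q7 1.10
```

Run:
```python
from h import *
for s in((195,237),(205,328)):
    X=tri(('top0',213*.7,353*.7),('scene0',*s));print(X,proj('top0',X)/.7,proj('scene0',X))
for z in(.1,.2,.3,.4,.5):print(z,atz('top0',213*.7,353*.7,z),atz('top0',155*.7,340*.7,z))
```

```text
[0.40734471 0.30606882 0.33634648] [204.19704604 343.65684637] [205.14302378 238.35497839]
[0.38792484 0.36883086 0.0950313 ] [214.54761755 354.86263648] [202.8595445  327.69597439]
0.1 [0.39206995 0.37059699 0.1       ] [0.42371415 0.49906461 0.1       ]
0.2 [0.39135617 0.3365917  0.2       ] [0.42043495 0.45464433 0.2       ]
0.3 [0.39064239 0.30258641 0.3       ] [0.41715575 0.41022406 0.3       ]
0.4 [0.38992861 0.26858112 0.4       ] [0.41387655 0.36580378 0.4       ]
0.5 [0.38921484 0.23457583 0.5       ] [0.41059734 0.32138351 0.5       ]
```

```bash
python3 - <<'E'
from h import *
go([.441,.24,.22],147)
E
python3 -m inch '[[[0.02,0.02,0],-7,0.55],[[0.05,0.05,0],-14,0.55],[[0.075,0.075,0],-21,0.55],[[0.1,0.1,0],-28,0.55],[[0.125,0.125,0],-35,0.55],[[0.15,0.15,0],-42,0.55],[[0.175,0.175,0],-49,0.55],[[0.2,0.2,0],-56,0.55],[[0.22,0.21,0],-63,0.55],[[0.235,0.215,0],-70,0.55]]'
python3 - <<'E'
from h import *
go([.441,.24,.22],147)
E
```

```text
t12.28 shift [0.2444, 0.241, -0.0035] twist -86.1 ya 60.9 w 0.0632 F [-0.9 -0.   0.1] q7 1.10
clock: 13.12
eef_pos: [0.4348, 0.2158, 0.217]
ee_rot: [-0.0, -0.354, 0.935, 0.001]
contact_force: [-0.5, -0.6, -0.1]
width: 0.0392
grip_force: 0.0
t13.12 shift [-0.0207, 0.0141, -0.003] twist -15.6 ya 131.4 w 0.0392 F [-0.5 -0.6 -0.1] q7 1.79
```

```bash
python3 -m inch '[[[-0.02,0.014,0],-7,0.55],[[-0.02,0.014,0],-14,0.55],[[-0.02,0.014,0],-15.6,0.55],[[-0.02,0.014,0],-15.6,0.55]]'
python3 - <<'E'
from h import *
d=snap('wrist','w7');c=proj('w7',[.441,.24,.008]);print(c)
E
python3 -m inch '[[[0,0,0.04],0,0.55],[[0,0,0.08],0,0.55],[[0,0,0.08],0,0.55],[[0,0,0.08],0,0.55]]'
python3 - <<'E'
from h import *
d=snap('wrist','w8');im=[]
for f,w,h in(('w7',120,56),('w8',180,84)):
    u,v=proj(f,[.441,.24,.008]).astype(int);u0=max(0,u-w//2);v0=max(0,v-h//2);print(f,u0,v0,600/w)
    im.append(cv2.resize(cv2.imread(f'pics/{f}.png')[v0:v0+h,u0:u0+w],(600,280),interpolation=2))
cv2.imwrite('pics/c7.png',np.vstack(im));go([.441,.24,.1],147)
E
```

```text
clock: 13.45
eef_pos: [0.4421, 0.2364, 0.2168]
ee_rot: [-0.001, -0.474, 0.881, 0.0]
contact_force: [-0.1, 0.8, -0.6]
width: 0.0391
grip_force: 0.0
[279.14752498 185.05431906]
clock: 13.83
eef_pos: [0.4411, 0.2353, 0.1362]
ee_rot: [-0.002, -0.473, 0.881, 0.001]
contact_force: [0.2, -0.3, 0.5]
width: 0.0391
grip_force: 0.0
w7 219 157 5.0
w8 189 164 3.3333333333333335
t13.88 shift [-0.0021, 0.0034, 0.0382] twist -0.5 ya 146.5 w 0.0394 F [-0.1 -0.   0.4] q7 1.89
```

View pics/c7.png

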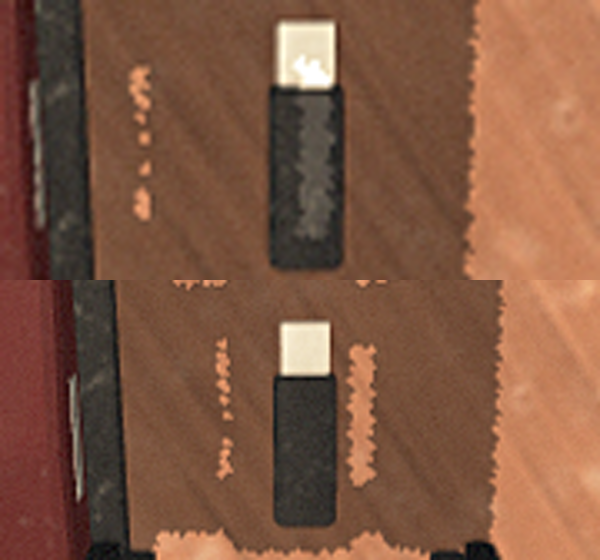

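The stick is nearly square to the image. In the w7 crop its body spans (270–342, 88–268) and the plug top is at row 22. In the w8 crop the body spans (275–335, 97–244) and the plug top is at row 42. The stapler edge is well to the left.

Run:
```python
from h import *
A=[(306,22),(305,268),(307,88)];B=[(305.5,42),(304,244),(306,97)];p=[]
for (a,b),(c,d) in zip(A,B):
    o=(('w7',219+a/5,157+b/5),('w8',189+c/3.3333,164+d/3.3333));x=tri(*o);print(x.round(4),atz(*o[1],.006).round(4));p.append(atz(*o[1],.006))
m=(p[0]+p[1])/2;e=p[0]-p[1];g=np.degrees(np.arctan2(e[1],e[0]));print(m,np.linalg.norm(e),g)
go([m[0],m[1],.003],g+90)
```

```text
[0.4269 0.2206 0.0026] [0.4267 0.2201 0.006 ]
[0.4565 0.2652 0.0006] [0.4557 0.2635 0.006 ]
[0.4343 0.2321 0.0039] [0.4341 0.2317 0.006 ]
[0.4411606  0.24179717 0.006     ] 0.052221940742800316 -123.74067014889613
t13.88 shift [-0.0037, 0.0042, 0.1352] twist 0.2 ya 146.5 w 0.0394 F [-0.1 -0.   0.4] q7 1.89
```

```bash
python3 -m inch '[[[-0.003,0.0035,0.04],0,0.55],[[-0.003,0.0035,0.08],0,0.55],[[-0.003,0.0035,0.11],0,0.55],[[-0.003,0.0035,0.125],0,0.55],[[-0.003,0.0035,0.125],0,0.55],[[-0.003,0.0035,0.125],0,0.55]]'
python3 - <<'E'
from h import *
go([.4412,.2415,.003],146.3)
E
```

```text
clock: 14.38
eef_pos: [0.4429, 0.2413, 0.0143]
ee_rot: [0.001, -0.473, 0.881, -0.0]
contact_force: [0.7, 0.6, 0.2]
width: 0.0392
grip_force: 0.0
t14.38 shift [0.0008, 0.0015, 0.0113] twist 0.2 ya 146.5 w 0.0392 F [0.7 0.6 0.2] q7 1.72
```

```bash
python3 -m inch '[[[0,0.001,0.009],0,0.55],[[0,0.001,0.009],0,0.55],[[0,0.001,0.009],0,0.8],[[0,0.001,0.009],0,1],[[0,0.001,0.009],0,1],[[0,0.001,0.009],0,1],[[0,0.001,0.009],0,1],[[0,0.001,0.009],0,1],[[0,0.001,0.009],0,1]]'; python3 -m inch '[[[0,0,-0.03],0,1],[[0,0,-0.07],0,1],[[0,0,-0.11],0,1],[[0,0,-0.15],0,1],[[0,0,-0.19],0,1],[[0,0,-0.19],0,1],[[0,0,-0.19],0,1]]'
python3 - <<'E'
from h import *
a=np.array([.5585,-.0955]);t=np.radians(148)
x=a+.083*np.array([np.cos(t),np.sin(t)]);print(x);go([*x,.2],58)
E
```

```text
clock: 15.13
eef_pos: [0.4408, 0.2411, 0.0038]
ee_rot: [0.0, -0.474, 0.881, -0.0]
contact_force: [0.1, -0.1, 3.0]
width: 0.015
grip_force: 30.0
clock: 15.72
eef_pos: [0.442, 0.2417, 0.1956]
ee_rot: [0.002, -0.474, 0.881, -0.001]
contact_force: [-0.0, -0.7, -1.1]
width: 0.015
grip_force: 30.0
[ 0.48811201 -0.0515167 ]
t15.72 shift [0.2192, -0.2002, -0.0042] twist 88.5 ya 146.5 w 0.0150 F [-0.  -0.7 -1.1] q7 1.94
```

```bash
python3 -m inch '[[[0.02,-0.02,0],7,1],[[0.045,-0.041,0],14,1],[[0.07,-0.064,0],21,1],[[0.095,-0.087,0],28,1],[[0.12,-0.11,0],35,1],[[0.145,-0.132,0],42,1],[[0.17,-0.155,0],49,1],[[0.195,-0.178,0],56,1],[[0.219,-0.2,0],63,1],[[0.219,-0.2,0],70,1]]'; python3 -m inch '[[[0,0,0],7,1],[[0,0,0],14,1],[[0,0,0],18.5,1],[[0,0,0],18.5,1],[[0,0,0],18.5,1]]'
python3 - <<'E'
from h import *
snap('wrist','w9');go([.488,-.0515,.12],58)
E
```

```text
clock: 16.55
eef_pos: [0.4856, -0.0599, 0.1909]
ee_rot: [-0.002, 0.125, 0.992, -0.001]
contact_force: [-0.9, 0.0, 0.0]
width: 0.0155
grip_force: 30.0
clock: 16.97
eef_pos: [0.4858, -0.0517, 0.1919]
ee_rot: [-0.001, 0.274, 0.962, -0.0]
contact_force: [-0.4, 0.1, -0.1]
width: 0.0154
grip_force: 30.0
t17.02 shift [-0.0017, 0.0013, 0.0723] twist 0.2 ya 58.2 w 0.0154 F [ 0.3  0.  -0.6] q7 1.06
```

View pics/w9.png

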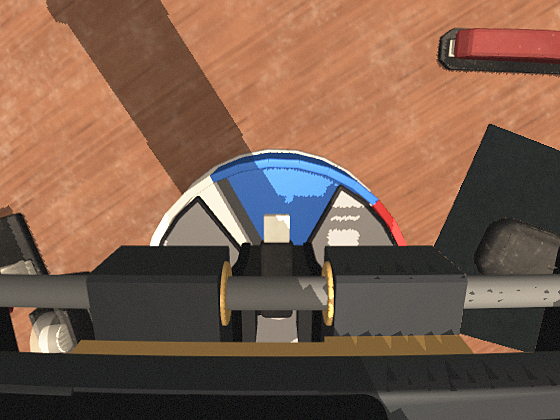

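The stick is held above the blue part of the cut-out, plug at (277,228), pointing outward and clear of the divider at column 225. I'll lower it now.

```bash
python3 -m inch '[[[0,0,0.04],0,1],[[0,0,0.08],0,1],[[0,0,0.11],0,1],[[0,0,0.13],0,1],[[0,0,0.15],0,1],[[0,0,0.16],0,1],[[0,0,0.16],0,1],[[0,0,0.16],0,1]]'
python3 - <<'E'
from h import *
go([.488,-.0515,.021],58)
E
```

```text
clock: 17.68
eef_pos: [0.4867, -0.0516, 0.0335]
ee_rot: [-0.0, 0.275, 0.962, 0.0]
contact_force: [-0.3, -0.7, -0.1]
width: 0.0152
grip_force: 30.0
t17.68 shift [-0.0011, 0.0008, 0.0125] twist 0.1 ya 58.1 w 0.0152 F [-0.3 -0.7 -0.1] q7 0.91
```

```bash
python3 -m inch '[[[0,0,0.006],0,1],[[0,0,0.012],0,1],[[0,0,0.012],0,1],[[0,0,0.012],0,0.85],[[0,0,0.012],0,0.7],[[0,0,0.012],0,0.7],[[0,0,0.012],0,0.7],[[0,0,0.012],0,0.7]]'; python3 -m inch '[[[0,0,-0.03],0,0.7],[[0,0,-0.07],0,0.7],[[0,0,-0.11],0,0.7],[[0,0,-0.15],0,0.7],[[0,0,-0.19],0,0.7],[[-0.03,0,-0.21],0,0.7],[[-0.05,0,-0.21],0,0.7],[[-0.05,0,-0.21],0,0.7]]'
python3 - <<'E'
from h import *
d=snap('wrist','w10')
e=snap('top','t10')
cv2.imwrite('pics/c10.png',np.vstack([d['pixels'][:280,:,::-1],cv2.resize(e['pixels'][120:270,180:430,::-1],(560,310))]))
print(bot.read_state()['contact_force'])
E
```

```text
clock: 18.35
eef_pos: [0.487, -0.0519, 0.0218]
ee_rot: [0.0, 0.275, 0.961, -0.0]
contact_force: [-0.5, -0.7, -0.2]
width: 0.0253
grip_force: 0.0
clock: 19.02
eef_pos: [0.5324, -0.0815, 0.2334]
ee_rot: [0.003, 0.277, 0.961, 0.0]
contact_force: [-0.6, 0.0, -0.7]
width: 0.0261
grip_force: 0.0
[-0.67884156  0.62203623 -0.08348717]
```

View pics/c10.png

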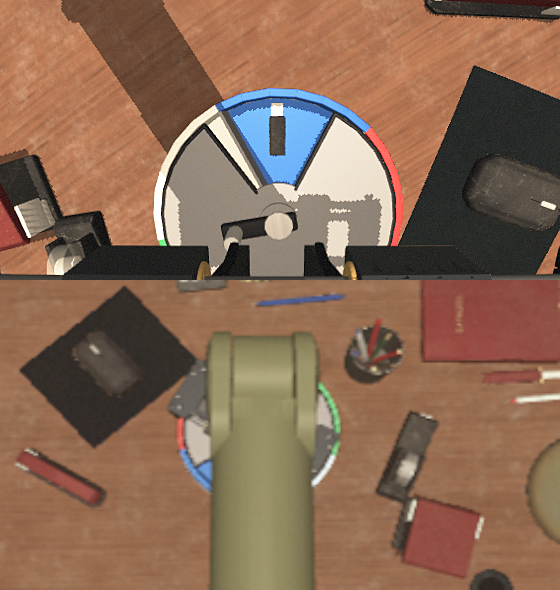

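The USB stick lies in blue at (277,128), well inside both dividers, and the bystanders are where they were. Nothing touches the robot.

```bash
python3 -m inch '[[[0,0,0],0,0.7],[[0,0,0],0,0.7],[[0,0,0],0,0.7]]'; python3 -c "
from plant import bot
print(bot.hand_in())"
```

```text
clock: 19.37
eef_pos: [0.5284, -0.0776, 0.2311]
ee_rot: [-0.0, 0.275, 0.962, -0.0]
contact_force: [-0.3, 0.7, 0.2]
width: 0.0262
grip_force: 0.0
the job is handed in; nothing more can be done
None
```

I handed the job in at about 19 s, result not reported: the USB stick is in the blue compartment, confirmed by camera, and the binder clip went into yellow, which I did not look at again after turning the drum, when the peg slipped from the grip.

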